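Sample bottles to the white rack in reverse order

ROBOT

A 7-joint arm with a two-finger parallel gripper is mounted at the origin on the work surface. World frame = base frame: x ahead of the robot, y to its left, z up, the work surface at z = 0. Lengths are in m, angles in rad, forces in N, time in s.
With the tool pointing down it reaches from about 0.4 to 0.9 m from the base axis. Payload 5.5 kg.
Tool frame: the origin (TCP) lies at the very end of the fingers, on their centre line; the grasp point (between the pads) lies 19 mm behind it; z points along the fingers, y is the line along which they close (so a half turn about z gives the same grasp; the last joint's range is limited). The gripper opens to 85 mm and grips with 20 to 120 N. Pads are 22 mm wide; open, the fingers measure 114 mm over their backs; the gripper's body (76 mm by 85 mm) begins 54 mm behind the grasp point. The pads swing forward as they close: fully open they stand 13 mm farther back than shut.
Start: joints at [1.556, 0.501, -0.427, 1.55, 0.221, 1.138, -0.21], TCP at [0.178, -0.625, 0.231] pointing down, gripper open.
Joint ranges: [-2.88, 2.88], [-0.31, 2.03], [-1.54, 1.56], [0.2, 2.42], [-1.41, 4.55], [0.19, 2.02], [-2.57, 2.57]. Speed limits (rad/s): [2.57, 2.57, 3.14, 3.14, 3.14, 3.14, 3.14].

INTERFACE

Orientations are given as a 3x3 rotation matrix whose columns are the frame's x, y, z axes.
In Python, from rig import monitor, cams, bot gives the robot as it stands.
- The arm moves only by the tool jog_arm, never from a script. Its argument "series" is one flat list of numbers, 7 for each row, row after row: the turn, a rotation vector about the tool's x, y, z in units of pi/2 rad (1.0 is pi/2 rad), then the shift along the tool's x, y, z in units of 0.02 m (1.0 is 0.02 m), then the closure, from 0 (fully open) to 1 (shut). A call has 1 to 12 rows; each row shifts and turns the commanded pose from where the row before left it, along the tool's axes as they then stand; what a row does not reach is not made up. A row lasts 1/8 s, in which the tool goes at most 62.5 mm and 10.7 degrees, less where a joint would pass 70% of its speed; a pose out of reach is approached as far as the arm can. A call with a number of a shift or a turn outside -1 to 1 is refused whole. A call with a gripper value outside its range is refused whole. The fingers move at their own pace and stop on an object; "force" is the grip in N (left out, the last holds). Time passes only in rows, so rows that do not move let the fingers close. It gives the time, the measured TCP pose, the force, the opening and the grip force at its end, in the units of the state.
- monitor.get_state(): the state, without advancing time (a new reading comes with each control period).
- cams.grab_frame(name): name is "side" or "top"; returns a dict with "image" (480x640x3 uint8, blue, green, red), "K" (3x3 intrinsics, pixels), "distortion" ([k1, k2, p1, p2, k3] as OpenCV has them; the pictures are not rectified), "rvec" (rotation vector, rad) and "tvec" (3), from world to camera coordinates, as OpenCV has them. Camera axes: x right, y down, z forward; pixel columns grow to the right and rows downward; lengths in m; the calibration is good to about 2 mm. A picture is of the moment at which its call begins. There is no depth.
- bot.hand_in(): hands the job in; it is judged then, once.
The state is a dict: "time": time; "joint_positions": joint angles; "joint_vel": joint speeds; "joint_torque": joint torques, N m; "position": TCP position; "ee_rot": TCP orientation; "contact_force": force on the tool from outside, world axes, zero at the start; "wrist_torque": the same for the moment, N m; "width": opening from 0.0 (shut) to 1.0 (fully open); "grip_force": force on a finger pad.
Only numpy, scipy, OpenCV 4.12 (cv2) and the standard library are available. Lean on these libraries where they do the work, as an engineer would, in place of code of your own. Each camera call takes 0.05 s, during which the arm holds its last target. There are 200 camera calls.

TASK

The next smelling session runs through the samples backwards. Move the four bottles from the wooden rack to the empty white rack in reverse order, one bottle to a compartment: the one nearest the robot in the wooden rack goes into the compartment farthest from it in the white rack, and so on down the row. Keep the bottles upright all the way and leave each standing flat on the floor of its compartment; the dark plastic pads stay behind.

Things in the scene. Friction and masses are not known exactly. Their poses are not given: they have to be found in the camera images.
- slim_centre (a point): Slim amber glass bottle, the tallest: round body 32 mm in diameter and straight up to 75 mm, narrow neck, small cork 17 mm across; 103 mm tall in all, 90 g. Rigid and closed, loose. Point: on its axis, half-way up its total height; z axis up when it stands.
- squat_centre (a point): Squat wide amber bottle, the shortest: round body 42 mm in diameter, straight up to 50 mm, wide neck with a broad cork 27 mm across; 80 mm tall in all, 110 g. Rigid and closed, loose. Point: on its axis, half-way up its total height; z axis up when it stands.
- square_centre (a point): Square amber bottle: body 36 x 36 mm with flat sides, straight up to 56 mm, narrow neck with a cork 19 mm across; 86 mm tall in all, 110 g. Rigid and closed, loose. Point: on its axis, half-way up its total height; z axis up when it stands. Its x and y axes are square to its flat sides.
- dropper_centre (a point): Amber dropper bottle: round body 38 mm in diameter, straight up to 60 mm, black collar and a thin black rubber teat in place of a cork; 96 mm tall in all, 100 g. Treat as rigid, loose. Point: on its axis, half-way up its total height; z axis up when it stands.
- wood_rack: Plain light wooden rack, full at the start, left or right of the middle. 270 x 70 mm, fixed. Four compartments in a row along its x axis, which points away from the robot (within 0.4 rad): 62 x 62 mm inside, centred at x = -99, -33, 33, 99 mm (-99: nearest the robot), y = 0. Floor 4 mm above the table; walls and dividers 4 mm thick, tops at 15 mm. Origin: centre of underside, on the table.
- white_rack: White plastic rack, empty at the start, on the other side. 270 x 70 mm, fixed. Four compartments in a row along its x axis, which points away from the robot (within 0.4 rad): 62 x 62 mm inside, centred at x = -99, -33, 33, 99 mm (-99: nearest the robot), y = 0. Floor 4 mm above the table; walls and dividers 4 mm thick, tops at 15 mm. Origin: centre of underside, on the table.
- pad_slim: Hard dark grey plastic pad under the slim bottle: a 40 mm square set cornerwise (diamond). Fixed in the wooden rack, 3 mm thick, its top 7 mm above the table; it stays behind and marks the compartment that this bottle came from. At the start this bottle stands on it, centred within about 4 mm. Origin: centre of its underside.
- pad_squat: Hard dark grey plastic pad under the squat bottle: a round disc 52 mm in diameter. Fixed in the wooden rack, 3 mm thick, its top 7 mm above the table; it stays behind and marks the compartment that this bottle came from. At the start this bottle stands on it, centred within about 4 mm. Origin: centre of its underside.
- pad_square: Hard dark grey plastic pad under the square bottle: a 50 mm square set straight in its compartment. Fixed in the wooden rack, 3 mm thick, its top 7 mm above the table; it stays behind and marks the compartment that this bottle came from. At the start this bottle stands on it, centred within about 4 mm. Origin: centre of its underside.
- pad_dropper: Hard dark grey plastic pad under the dropper bottle: an oblong, 58 mm along the row by 34 mm. Fixed in the wooden rack, 3 mm thick, its top 7 mm above the table; it stays behind and marks the compartment that this bottle came from. At the start this bottle stands on it, centred within about 4 mm. Origin: centre of its underside.

How it is judged:
At the end, for the whole second after the job is handed in: Each bottle is at rest in the white rack, upright (within 0.12 rad), on the compartment floor (height within 6 mm), within 20 mm along and across of the centre of the compartment mirroring its old one (1st to 4th, 2nd to 3rd, 3rd to 2nd, 4th to 1st, counted from the robot) (((x of pad_slim in the frame of wood_rack between -0.119 and -0.079 m and x of slim_centre in the frame of white_rack between 0.079 and 0.119 m) or (x of pad_slim in the frame of wood_rack between -0.053 and -0.013 m and x of slim_centre in the frame of white_rack between 0.013 and 0.053 m) or (x of pad_slim in the frame of wood_rack between 0.013 and 0.053 m and x of slim_centre in the frame of white_rack between -0.053 and -0.013 m) or (x of pad_slim in the frame of wood_rack between 0.079 and 0.119 m and x of slim_centre in the frame of white_rack between -0.119 and -0.079 m)) and y of slim_centre in the frame of white_rack between -0.02 and 0.02 m and z of slim_centre in the frame of white_rack between 0.0495 and 0.0615 m and angle between each of slim_centre, squat_centre, square_centre, dropper_centre's own z axis and vertical below 0.12 rad and linear speed of each of bottle_slim, bottle_squat, bottle_square, bottle_dropper below 0.02 m/s and angular speed of each of bottle_slim, bottle_squat, bottle_square, bottle_dropper below 0.2 rad/s and ((x of pad_squat in the frame of wood_rack between -0.119 and -0.079 m and x of squat_centre in the frame of white_rack between 0.079 and 0.119 m) or (x of pad_squat in the frame of wood_rack between -0.053 and -0.013 m and x of squat_centre in the frame of white_rack between 0.013 and 0.053 m) or (x of pad_squat in the frame of wood_rack between 0.013 and 0.053 m and x of squat_centre in the frame of white_rack between -0.053 and -0.013 m) or (x of pad_squat in the frame of wood_rack between 0.079 and 0.119 m and x of squat_centre in the frame of white_rack between -0.119 and -0.079 m)) and y of squat_centre in the frame of white_rack between -0.02 and 0.02 m and z of squat_centre in the frame of white_rack between 0.038 and 0.05 m and ((x of pad_square in the frame of wood_rack between -0.119 and -0.079 m and x of square_centre in the frame of white_rack between 0.079 and 0.119 m) or (x of pad_square in the frame of wood_rack between -0.053 and -0.013 m and x of square_centre in the frame of white_rack between 0.013 and 0.053 m) or (x of pad_square in the frame of wood_rack between 0.013 and 0.053 m and x of square_centre in the frame of white_rack between -0.053 and -0.013 m) or (x of pad_square in the frame of wood_rack between 0.079 and 0.119 m and x of square_centre in the frame of white_rack between -0.119 and -0.079 m)) and y of square_centre in the frame of white_rack between -0.02 and 0.02 m and z of square_centre in the frame of white_rack between 0.041 and 0.053 m and ((x of pad_dropper in the frame of wood_rack between -0.119 and -0.079 m and x of dropper_centre in the frame of white_rack between 0.079 and 0.119 m) or (x of pad_dropper in the frame of wood_rack between -0.053 and -0.013 m and x of dropper_centre in the frame of white_rack between 0.013 and 0.053 m) or (x of pad_dropper in the frame of wood_rack between 0.013 and 0.053 m and x of dropper_centre in the frame of white_rack between -0.053 and -0.013 m) or (x of pad_dropper in the frame of wood_rack between 0.079 and 0.119 m and x of dropper_centre in the frame of white_rack between -0.119 and -0.079 m)) and y of dropper_centre in the frame of white_rack between -0.02 and 0.02 m and z of dropper_centre in the frame of white_rack between 0.046 and 0.058 m); the robot touches nothing.
It fails at once if a bottle is tipped by more than 0.6 rad (35 degrees) (angle between any of slim_centre, squat_centre, square_centre, dropper_centre's own z axis and vertical above 0.6 rad).
It also fails if it takes over 131 s, if anything falls off the work surface, if the arm or the gripper's body presses on something with over 40 N, if the wrist force passes 120 N, or if a joint passes its speed limit or range.

## Working session

There is one attempt and no reset: what is moved stays moved. The work goes in short steps, Python scripts to look and compute and a tool call to move; the robot and the scene stay as the last step left them, time stands still between calls to the robot, and variables do not carry over. Pictures are saved under pics/ and viewed, at most 14 in all, crops included, and the job is handed in when it is done.

Besides the shell and the picture viewer there is one more tool, called after "Emit:" as name(argument=value, ...) on one line, values as JSON. jog_arm: Moves the arm, as the interface text tells. Its arguments: {"type":"object","properties":{"series":{"type":"array","items":{"type":"number"}},"force":{"type":"number"}},"required":["series"]}

```bash
ls; mkdir -p pics; python3 - <<'E'
from rig import monitor, cams, bot
import cv2,numpy as np,pickle
s=monitor.get_state(); print({k:np.round(v,3).tolist() for k,v in s.items()})
for n in("top","side"):
    f=cams.grab_frame(n); cv2.imwrite(f"pics/{n}0.png",f["image"]); pickle.dump(f,open(f"{n}0.pkl","wb"))
    R=cv2.Rodrigues(np.array(f["rvec"],float))[0]; print(n,(-R.T@np.array(f["tvec"]).ravel()).round(3),R[2].round(2),np.round(f["K"],1).tolist(),f["distortion"])
E
```

```text
pics
{'time': 0.0, 'joint_positions': [1.556, 0.502, -0.427, 1.551, 0.221, 1.138, -0.21], 'joint_vel': [0.0, 0.0, 0.0, 0.001, 0.001, -0.001, 0.002], 'joint_torque': [0.001, -56.952, -5.816, -28.095, 0.011, 0.012, -0.0], 'position': [0.178, -0.624, 0.23], 'ee_rot': [[0.962, 0.274, -0.0], [0.274, -0.962, 0.002], [0.0, -0.002, -1.0]], 'contact_force': [-1.13, -0.444, -0.425], 'wrist_torque': [0.046, 0.022, 0.055], 'grip_force': 0.0, 'width': 1.0}
top [ 0.399 -0.006  0.752] [ 0.23 -0.03 -0.97] [[474.8, 0.0, 320.1], [0.0, 474.8, 242.3], [0.0, 0.0, 1.0]] [-0.04972868  0.          0.          0.          0.        ]
side [ 0.488 -0.524  0.662] [ 0.08  0.64 -0.76] [[484.8, 0.0, 323.3], [0.0, 484.8, 242.7], [0.0, 0.0, 1.0]] [-0.11723472  0.          0.          0.          0.        ]
```

View pics/top0.png

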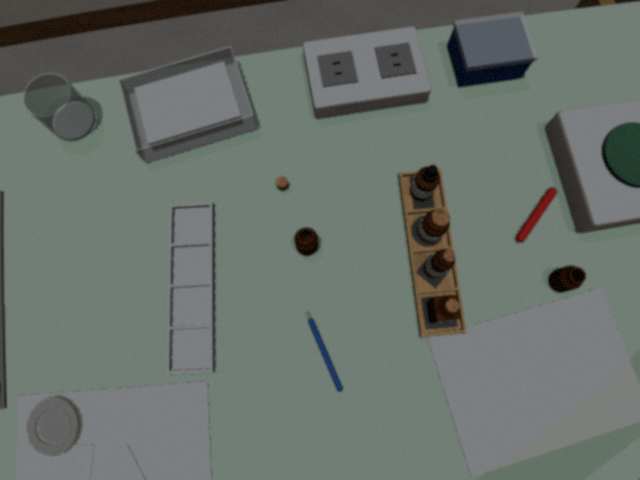

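View pics/side0.png

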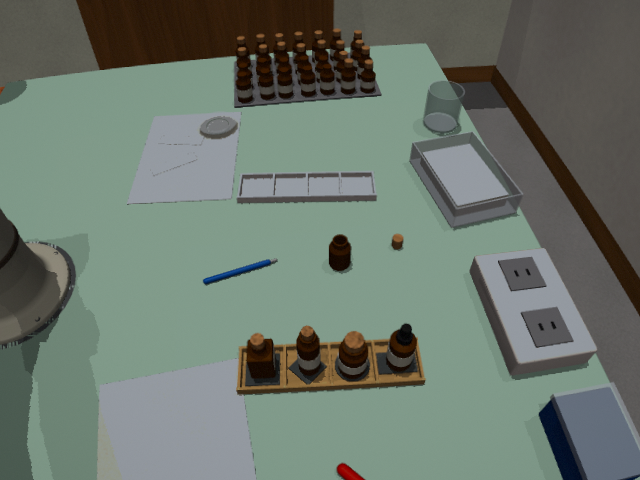

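The top view has image up as +x and left as +y. The wooden rack, on the right, holds from the near end: square (443,310), slim (440,265), squat (433,228), dropper (426,183). The white rack spans roughly (172–213, 205–371). A stray bottle stands between the racks at (307,241).

```bash
cat > h.py <<'E'
import cv2,numpy as np,pickle
def ray(f,px):
    px=np.asarray(px,float).reshape(-1,1,2)
    u=cv2.undistortPoints(px,np.array(f["K"]),np.array(f["distortion"])).reshape(-1,2)
    R=cv2.Rodrigues(np.array(f["rvec"],float))[0]
    return -R.T@np.array(f["tvec"],float).ravel(), np.c_[u,np.ones(len(u))]@R
def plane(f,px,z):
    c,d=ray(f,px); return (c+d*((z-c[2])/d[:,2])[:,None])[:,:2]
def tri(f1,p1,f2,p2):
    A=np.zeros((3,3));b=np.zeros(3)
    for f,p in((f1,p1),(f2,p2)):
        c,d=ray(f,p);d=d[0]/np.linalg.norm(d[0]);M=np.eye(3)-np.outer(d,d);A+=M;b+=M@c
    return np.linalg.solve(A,b)
def big(m,roi):
    x0,y0,x1,y1=roi;k=np.zeros_like(m);k[y0:y1,x0:x1]=m[y0:y1,x0:x1]
    k=cv2.morphologyEx(k,cv2.MORPH_CLOSE,np.ones((3,3)))
    cs=cv2.findContours(k,cv2.RETR_EXTERNAL,cv2.CHAIN_APPROX_NONE)[0]
    return max(cs,key=cv2.contourArea)
def rect(pts):
    (c,s,a)=cv2.minAreaRect((pts*1000).astype(np.float32)); 
    if s[0]<s[1]: a-=90
    a=(a+90)%180-90
    return np.round(c,1),np.round(s,1),round(a,2)
E
cat > m.py <<'E'
from h import *
t,s=[pickle.load(open(n+"0.pkl","rb")) for n in("top","side")]
for n,f,wr,br in(("top",t,(160,195,225,380),(395,165,475,345)),("side",s,(232,168,382,206),(232,320,430,396))):
    im=f["image"];hsv=cv2.cvtColor(im,cv2.COLOR_BGR2HSV);B,G,R=[im[...,i].astype(int) for i in range(3)]
    wood=((R-B>45)&(R>110)).astype(np.uint8)
    white=((G-R<8)&(R-B<25)).astype(np.uint8)
    for nm,m,r in(("wood",wood,br),("white",white,wr)):
        c=big(m,r); print(n,nm,cv2.boundingRect(c),rect(plane(f,c,0.015)))
    cv2.imwrite(f"pics/m_{n}.png",np.hstack([wood,white])*255)
T,S=t["image"],s["image"]
a=cv2.resize(T[160:345,390:480],None,fx=3.2,fy=3.2,interpolation=2)
b=cv2.resize(S[318:400,230:430],None,fx=2.4,fy=2.4,interpolation=2)
o=np.zeros((592,770,3),np.uint8);o[:a.shape[0],:a.shape[1]]=a;o[:b.shape[0],288:288+b.shape[1]]=b
m=cv2.resize(cv2.imread("pics/m_top.png"),(480,180));o[210:390,288:768]=m
m=cv2.resize(cv2.imread("pics/m_side.png"),(480,180));o[400:580,288:768]=m
cv2.imwrite("pics/crop1.png",o)
E
python3 m.py
```

```text
top wood (415, 272, 40, 23) (array([ 479.4, -197.9]), array([60. , 33.7]), 83.61)
top white (166, 202, 50, 172) (array([541.8, 179.3]), array([ 75.5, 269.5]), -6.59)
side wood (236, 331, 189, 59) (array([ 535.2, -197. ]), array([ 86.1, 269.3]), -4.34)
side white (237, 172, 139, 31) (array([541.7, 172.7]), array([ 83.5, 265.6]), -6.66)
```

View pics/crop1.png

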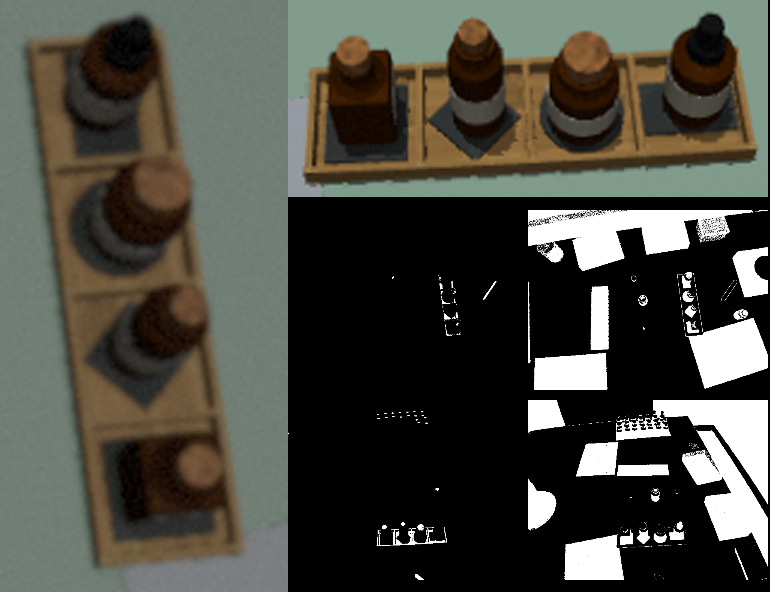

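The crop shows the wooden rack's top corners at about (28,42), (163,30), (97,565) and (243,550) in crop pixels. The bottles stand on the matching pads, and the square one is roughly aligned with the rack. The white mask is clean. I'll pick the wood corners and cork tops from this crop.

```bash
cat > m2.py <<'E'
from h import *
t,s=[pickle.load(open(n+"0.pkl","rb")) for n in("top","side")]
ct=lambda p:np.array(p)/3.2+[390,160]
cs=lambda p:(np.array(p)-[288,0])/2.4+[230,318]
print("wood top TL TR BL BR z15",(plane(t,ct([(28,42),(163,30),(97,565),(243,550)]),.015)*1000).round(1).tolist())
print("wood side farR nearR nearL farL",(plane(s,cs([(741,50),(755,150),(304,170),(310,68)]),.015)*1000).round(1).tolist())
for n,a,b,h in(("square",(200,464),(353,48),86),("slim",(188,303),(474,32),103),("squat",(163,180),(586,47),80),("dropper",(138,32),(712,22),96)):
    z=(h+7)/1000; print(n,"top",(plane(t,ct(a),z)[0]*1000).round(1),"side",(plane(s,cs(b),z)[0]*1000).round(1),"tri",(tri(t,ct(a),s,cs(b))*1000).round(1))
# pads: dark grey mask in top -> z 7mm centres (visible corners)
print("sq base side: left,bottom-mid,right",(plane(s,cs([(334,138),(393,143)]),.007)*1000).round(1).tolist(), "sq shoulder edge",(plane(s,cs([(331,83),(388,83)]),.063)*1000).round(1).tolist())
for n,f,wr in(("top",t,(160,195,225,380)),("side",s,(232,168,382,206))):
    im=f["image"].astype(int);m=((im[...,1]-im[...,2]<8)&(im[...,2]-im[...,0]<25)).astype(np.uint8)
    c=big(m,wr);p=plane(f,c,.015)*1000
    print(n,"white corners",cv2.boxPoints(cv2.minAreaRect(p.astype(np.float32))).round(1).tolist())
E
python3 m2.py
```

```text
wood top TL TR BL BR z15 [[669.6, -180.4], [664.5, -251.2], [403.1, -158.7], [398.0, -229.5]]
wood side farR nearR nearL farL [[673.6, -184.5], [665.1, -251.7], [398.8, -228.0], [404.3, -160.4]]
square top [ 437.2 -195.9] side [ 438.5 -194.7] tri [ 437.9 -195.5   94.1]
slim top [ 505.  -201.8] side [ 505.7 -203.3] tri [ 505.5 -202.3  108.2]
squat top [ 566.9 -210.6] side [ 567.3 -208.1] tri [ 566.6 -209.7   89.8]
dropper top [ 633.7 -210.4] side [ 636.8 -211.3] tri [ 635.7 -210.8  101.6]
sq base side: left,bottom-mid,right [[416.5, -205.8], [451.8, -213.5]] sq shoulder edge [[422.2, -198.6], [454.7, -202.8]]
top white corners [[403.70001220703125, 157.3000030517578], [671.4000244140625, 126.30000305175781], [680.0, 201.3000030517578], [412.29998779296875, 232.3000030517578]]
side white corners [[405.0, 146.60000610351562], [668.7999877929688, 115.80000305175781], [678.5, 198.6999969482422], [414.70001220703125, 229.5]]
```

Emit:
jog_arm(series=[0,0,0.119,0,0,0,0,0,0,0.119,0,0,0,0,0,0,0,0.62,-0.98,0,0,0,0,0,0.62,-0.98,0,0,0,0,0,0.62,-0.98,0,0,0,0,0,0.62,-0.98,0,0,0,0,0,0.62,-0.98,0,0,0,0,0,0.62,-0.98,0,0,0,0,0,0.62,-0.98,0,0,0,0,0,0.62,-0.98,0,0,0,0,0,0.62,-0.98,0,0,0,0,0,0.62,-0.98,0,0], force=40)

```text
time: 1.6
position: [0.3214, -0.4406, 0.2313]
ee_rot: [[0.995, -0.096, 0.0], [-0.096, -0.995, -0.0], [0.0, 0.0, -1.0]]
contact_force: [-0.5, -0.4, 0.5]
width: 0.997
grip_force: 0.0
```

Emit:
jog_arm(series=[0,0,0,0.62,-0.98,0,0,0,0,0,0.62,-0.98,0,0,0,0,0,0.62,-0.98,0,0,0,0,0,0.62,-0.98,0,0,0,0,0,0.62,-0.98,0,0,0,0,0,0.62,-0.98,0,0,0,0,0,0.62,-0.98,0,0,0,0,0,0.62,-0.98,0,0,0,0,0,0.62,-0.98,0,0,0,0,0,0.62,-0.98,0,0])

```text
time: 2.85
position: [0.4633, -0.2574, 0.2314]
ee_rot: [[0.995, -0.096, 0.0], [-0.096, -0.995, -0.0], [0.0, 0.0, -1.0]]
contact_force: [0.1, -0.7, -0.7]
width: 0.999
grip_force: 0.0
```

```bash
cat > go.py <<'E'
import sys,numpy as np
from rig import monitor
s=monitor.get_state();R=np.array(s["ee_rot"]);p=np.array(s["position"])
print("t",round(s["time"],2),"p",p.round(4),"yaw",np.degrees(np.arctan2(R[1,0],R[0,0])).round(2),"z",R[:,2].round(4),"F",np.round(s["contact_force"],1),"w",round(s["width"],3),"g",round(s["grip_force"],1))
for a in sys.argv[1:]:
    q=np.array([float(v) for v in a.split(",")])/1000
    print(a,"units",(R.T@(q-p)/.02).round(2)); p=q
E
python3 go.py 505.5,-202.5,200 505.5,-202.5,49
```

```text
t 2.85 p [ 0.4633 -0.2574  0.2314] yaw -5.5 z [ 1.e-04 -2.e-04 -1.e+00] F [ 0.1 -0.7 -0.7] w 0.999 g 0.0
505.5,-202.5,200 units [ 1.84 -2.93  1.57]
505.5,-202.5,49 units [-0.   -0.    7.55]
```

Emit:
jog_arm(series=[0,0,0,0.61,-0.98,0.52,0,0,0,0,0.61,-0.98,0.52,0,0,0,0,0.62,-0.97,0.53,0,0,0,0,0,0,1,0,0,0,0,0,0,1,0,0,0,0,0,0,1,0,0,0,0,0,0,0,0])

```text
time: 3.72
position: [0.5038, -0.2028, 0.1386]
ee_rot: [[0.995, -0.095, -0.003], [-0.095, -0.995, 0.001], [-0.003, -0.001, -1.0]]
contact_force: [-0.8, 0.4, 0.9]
width: 1.0
grip_force: 0.0
```

```bash
python3 go.py 505.5,-202.5,49; python3 - <<'E'
from rig import cams
import cv2
a=cams.grab_frame("side")["image"];b=cams.grab_frame("top")["image"]
import numpy as np
cv2.imwrite("pics/c2.png",np.hstack([cv2.resize(a[230:410,220:440],(440,360)),cv2.resize(b[160:340,350:510],(320,360))]))
E
```

```text
t 3.73 p [ 0.5038 -0.2028  0.1386] yaw -5.48 z [-0.0029  0.0015 -1.    ] F [-0.8  0.4  0.9] w 1.0 g 0.0
505.5,-202.5,49 units [ 0.1  -0.02  4.48]
```

View pics/c2.png

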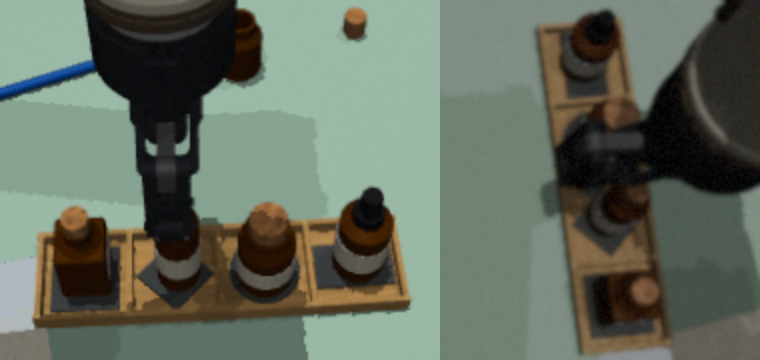

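The gripper is centred over the slim bottle at (175,215) in the side crop, with the fingers across the row. Going down and gripping.

Emit:
jog_arm(series=[0,0,0,0.1,0,0.9,0,0,0,0,0,0,0.9,0,0,0,0,0,0,0.9,0,0,0,0,0,0,0.9,0,0,0,0,0,0,0.9,0,0,0,0,0,0,0,0,0,0,0,0,0,0,1,0,0,0,0,0,0,1,0,0,0,0,0,0,1,0,0,0,0,0,0,1,0,0,0,0,0,0,1,0,0,0,0,0,0,1], force=40)

```text
time: 5.32
position: [0.5076, -0.2042, 0.0506]
ee_rot: [[0.995, -0.096, 0.001], [-0.096, -0.995, -0.001], [0.001, 0.0, -1.0]]
contact_force: [0.1, 1.4, 5.6]
width: 0.361
grip_force: 39.4
```

```bash
python3 go.py 505.5,-202.5,169 575.3,176.9,169 575.3,176.9,48
```

```text
t 5.33 p [ 0.5076 -0.2042  0.0506] yaw -5.5 z [ 1.2e-03 -6.0e-04 -1.0e+00] F [0.1 1.4 5.6] w 0.361 g 39.4
505.5,-202.5,169 units [-0.1  -0.07 -5.92]
575.3,176.9,169 units [ 1.660e+00 -1.922e+01 -1.000e-02]
575.3,176.9,48 units [-0.01 -0.    6.05]
```

Emit:
jog_arm(series=[0,0,0,0,0,-0.5,1,0,0,0,0,0,-1,1,0,0,0,0,0,-1,1,0,0,0,0,0,-1,1,0,0,0,0,0,-1,1,0,0,0,0,0,-1,1,0,0,0,0.08,-0.5,-0.5,1,0,0,0,0.08,-0.9,0,1,0,0,0,0.08,-0.9,0,1,0,0,0,0.08,-0.9,0,1,0,0,0,0.08,-0.9,0,1,0,0,0,0.08,-0.9,0,1])

```text
time: 6.82
position: [0.5262, -0.1038, 0.1696]
ee_rot: [[0.995, -0.095, -0.0], [-0.095, -0.995, 0.0], [-0.0, -0.0, -1.0]]
contact_force: [0.0, -0.2, -0.9]
width: 0.36
grip_force: 39.6
```

Emit:
jog_arm(series=[0,0,0,0.08,-0.95,0,1,0,0,0,0.08,-0.95,0,1,0,0,0,0.08,-0.95,0,1,0,0,0,0.08,-0.95,0,1,0,0,0,0.08,-0.95,0,1,0,0,0,0.08,-0.95,0,1,0,0,0,0.08,-0.95,0,1,0,0,0,0.08,-0.95,0,1,0,0,0,0.08,-0.95,0,1,0,0,0,0.08,-0.95,0,1,0,0,0,0.08,-0.95,0,1,0,0,0,0.08,-0.95,0,1])

```text
time: 8.32
position: [0.5673, 0.1209, 0.1699]
ee_rot: [[0.995, -0.096, 0.0], [-0.096, -0.995, -0.0], [0.0, 0.0, -1.0]]
contact_force: [0.2, 1.1, -1.0]
width: 0.359
grip_force: 39.6
```

```bash
python3 go.py 576.5,176.9,170 576.5,176.9,48.5
```

```text
t 8.32 p [0.5673 0.1209 0.1699] yaw -5.51 z [ 0. -0. -1.] F [ 0.2  1.1 -1. ] w 0.359 g 39.6
576.5,176.9,170 units [ 0.19 -2.83 -0.01]
576.5,176.9,48.5 units [-0.   -0.    6.07]
```

Emit:
jog_arm(series=[0,0,0,0.06,-0.94,0,1,0,0,0,0.06,-0.94,0,1,0,0,0,0.06,-0.9,0,1,0,0,0,0,0,1,1,0,0,0,0,0,1,1,0,0,0,0,0,1,1,0,0,0,0,0,1,1,0,0,0,0,0,0,1])

```text
time: 9.32
position: [0.5743, 0.1736, 0.0874]
ee_rot: [[0.995, -0.096, -0.004], [-0.096, -0.995, -0.001], [-0.004, 0.002, -1.0]]
contact_force: [-0.3, 0.0, -1.1]
width: 0.362
grip_force: 39.7
```

```bash
python3 go.py 576.5,176.9,48.5; python3 - <<'E'
from rig import cams
import cv2
import numpy as np
a=cams.grab_frame("side")["image"];b=cams.grab_frame("top")["image"]
cv2.imwrite("pics/c3.png",np.hstack([cv2.resize(a[90:270,220:440],(440,360)),cv2.resize(b[200:380,110:270],(320,360))]))
E
```

```text
t 9.32 p [0.5743 0.1736 0.0874] yaw -5.53 z [-0.0042 -0.0012 -1.    ] F [-0.3  0.  -1.1] w 0.362 g 39.7
576.5,176.9,48.5 units [ 0.1  -0.18  1.94]
```

View pics/c3.png

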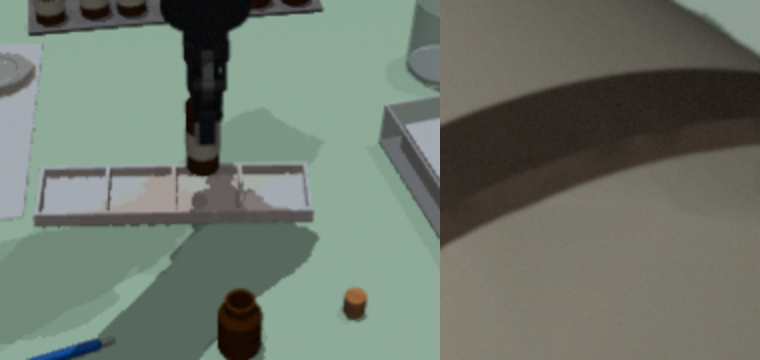

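The side crop shows the slim bottle held upright over the third compartment, base at (203,172), matching the planned position. Lowering it.

Emit:
jog_arm(series=[0,0,0,0.1,-0.18,0.7,1,0,0,0,0,0,0.7,1,0,0,0,0,0,0.5,1,0,0,0,0,0,0,1,0,0,0,0,0,0,1])

```text
time: 10.05
position: [0.5785, 0.1782, 0.052]
ee_rot: [[0.995, -0.096, 0.0], [-0.096, -0.995, 0.0], [0.0, -0.0, -1.0]]
contact_force: [-0.5, 0.5, -1.0]
width: 0.361
grip_force: 39.7
```

Emit:
jog_arm(series=[0,0,0,0,0,0.1,1,0,0,0,0,0,0.06,1,0,0,0,0,0,0,1,0,0,0,0,0,0,1])

```text
time: 10.55
position: [0.5784, 0.178, 0.0488]
ee_rot: [[0.995, -0.096, 0.0], [-0.096, -0.995, -0.0], [0.0, -0.0, -1.0]]
contact_force: [0.2, -0.6, -1.3]
width: 0.365
grip_force: 39.7
```

Emit:
jog_arm(series=[0,0,0,0,0,0.04,1,0,0,0,0,0,0,0.5,0,0,0,0,0,0,0.3,0,0,0,0,0,0,0,0,0,0,0,0,0,0,0,0,0,0,0,0,0,0,0,0,0,0,-0.5,0,0,0,0,0,0,-1,0,0,0,0,0,0,-1,0,0,0,0,0,0,-1,0,0,0,0,0,0,-1,0,0,0,0,0,0,-1,0])

```text
time: 12.05
position: [0.5784, 0.178, 0.1596]
ee_rot: [[0.995, -0.096, 0.001], [-0.096, -0.995, -0.0], [0.001, -0.0, -1.0]]
contact_force: [-0.7, 0.3, -0.2]
width: 0.998
grip_force: 0.0
```

```bash
python3 go.py 437.9,-195.5,160; python3 - <<'E'
from rig import cams
import cv2
import numpy as np
a=cams.grab_frame("side")["image"]
cv2.imwrite("pics/c4.png",cv2.resize(a[90:270,220:440],(660,540)))
E
```

```text
t 12.05 p [0.5784 0.178  0.1596] yaw -5.5 z [ 6.e-04 -0.e+00 -1.e+00] F [-0.7  0.3 -0.2] w 0.998 g 0.0
437.9,-195.5,160 units [-5.2  19.26 -0.02]
```

View pics/c4.png

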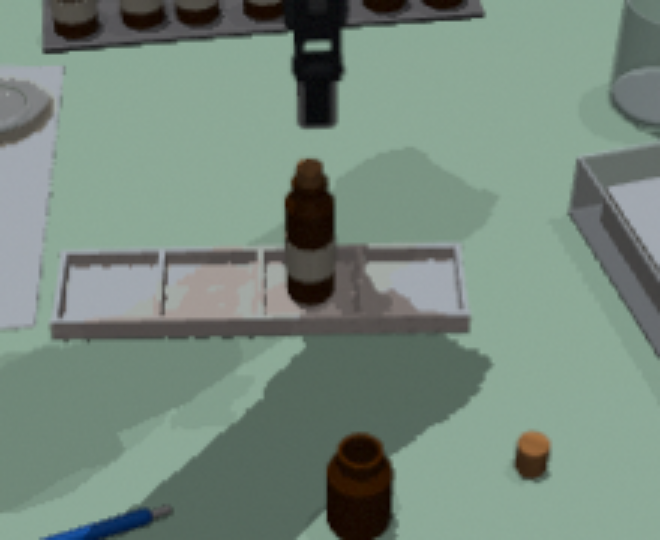

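The slim bottle stands upright in the third compartment, base at (310,298) in the crop, clear of the walls. Next is the square bottle.

Emit:
jog_arm(series=[0,0,0,-0.26,0.965,0,0,0,0,0,-0.26,0.965,0,0,0,0,0,-0.26,0.965,0,0,0,0,0,-0.26,0.965,0,0,0,0,0,-0.26,0.965,0,0,0,0,0,-0.26,0.965,0,0,0,0,0,-0.26,0.965,0,0,0,0,0,-0.26,0.965,0,0,0,0,0,-0.26,0.965,0,0,0,0,0,-0.26,0.965,0,0,0,0,0,-0.26,0.965,0,0,0,0,0,-0.26,0.965,0,0])

```text
time: 13.6
position: [0.4934, -0.0477, 0.158]
ee_rot: [[0.995, -0.096, 0.0], [-0.096, -0.995, -0.0], [0.0, 0.0, -1.0]]
contact_force: [0.3, -0.1, -0.7]
width: 0.997
grip_force: 0.0
```

Emit:
jog_arm(series=[0,0,0,-0.26,0.965,0,0,0,0,0,-0.26,0.965,0,0,0,0,0,-0.26,0.965,0,0,0,0,0,-0.26,0.965,0,0,0,0,0,-0.26,0.965,0,0,0,0,0,-0.26,0.965,0,0,0,0,0,-0.26,0.965,0,0,0,0,0,-0.26,0.965,0,0,0,0,0,0,0,0,0,0,0,0,0,0,0,0])

```text
time: 14.85
position: [0.4379, -0.1956, 0.158]
ee_rot: [[0.995, -0.096, 0.0], [-0.096, -0.995, 0.0], [0.0, -0.0, -1.0]]
contact_force: [-0.1, 0.2, 0.7]
width: 0.999
grip_force: 0.0
```

```bash
python3 go.py 437.9,-195.5,27
```

```text
t 14.85 p [ 0.4379 -0.1956  0.158 ] yaw -5.49 z [ 4.e-04  3.e-04 -1.e+00] F [-0.1  0.2  0.7] w 0.999 g 0.0
437.9,-195.5,27 units [-0.   -0.    6.55]
```

Spot on. Down 6.55, then close.

Emit:
jog_arm(series=[0,0,0,0,0,1,0,0,0,0,0,0,1,0,0,0,0,0,0,1,0,0,0,0,0,0,1,0,0,0,0,0,0,1,0,0,0,0,0,0,0.8,0,0,0,0,0,0,0.75,0,0,0,0,0,0,0,0,0,0,0,0,0,0,0.4,0,0,0,0,0,0,0.6,0,0,0,0,0,0,1,0,0,0,0,0,0,1])

```text
time: 16.35
position: [0.4384, -0.1965, 0.0276]
ee_rot: [[0.995, -0.096, 0.001], [-0.096, -0.995, -0.001], [0.001, 0.001, -1.0]]
contact_force: [-0.3, -0.3, 5.8]
width: 0.412
grip_force: 40.7
```

Emit:
jog_arm(series=[0,0,0,0,0,0,1,0,0,0,0,0,0,1,0,0,0,0,0,0,1])

```text
time: 16.73
position: [0.4384, -0.1965, 0.0276]
ee_rot: [[0.995, -0.096, 0.001], [-0.096, -0.995, -0.001], [0.001, 0.001, -1.0]]
contact_force: [-0.5, 0.2, 5.3]
width: 0.416
grip_force: 40.8
```

```bash
python3 go.py 437.9,-195.5,157 640.8,169.3,157 640.8,169.3,25
```

```text
t 16.73 p [ 0.4384 -0.1965  0.0276] yaw -5.51 z [ 1.2e-03 -8.0e-04 -1.0e+00] F [-0.5  0.2  5.3] w 0.416 g 40.8
437.9,-195.5,157 units [-0.02 -0.04 -6.47]
640.8,169.3,157 units [  8.35 -19.13  -0.  ]
640.8,169.3,25 units [-0.01 -0.    6.6 ]
```

Emit:
jog_arm(series=[0,0,0,0,0,-0.5,1,0,0,0,0,0,-1,1,0,0,0,0,0,-1,1,0,0,0,0,0,-1,1,0,0,0,0,0,-1,1,0,0,0,0,0,-1,1,0,0,0,0.2,-0.5,-1,1,0,0,0,0.42,-0.95,0,1,0,0,0,0.42,-0.95,0,1,0,0,0,0.42,-0.95,0,1,0,0,0,0.42,-0.95,0,1,0,0,0,0.42,-0.95,0,1])

```text
time: 18.23
position: [0.4935, -0.0954, 0.1572]
ee_rot: [[0.995, -0.096, -0.0], [-0.096, -0.995, -0.0], [-0.0, 0.0, -1.0]]
contact_force: [0.3, 0.1, -0.8]
width: 0.414
grip_force: 40.0
```

Emit:
jog_arm(series=[0,0,0,0.42,-0.95,0,1,0,0,0,0.42,-0.95,0,1,0,0,0,0.42,-0.95,0,1,0,0,0,0.42,-0.95,0,1,0,0,0,0.42,-0.95,0,1,0,0,0,0.42,-0.95,0,1,0,0,0,0.42,-0.95,0,1,0,0,0,0.42,-0.95,0,1,0,0,0,0.42,-0.95,0,1,0,0,0,0.42,-0.95,0,1,0,0,0,0.42,-0.95,0,1,0,0,0,0.42,-0.95,0,1])

```text
time: 19.73
position: [0.6165, 0.1224, 0.1569]
ee_rot: [[0.995, -0.096, -0.0], [-0.096, -0.995, -0.0], [-0.0, 0.0, -1.0]]
contact_force: [0.1, 0.6, -1.1]
width: 0.417
grip_force: 40.0
```

Emit:
jog_arm(series=[0,0,0,0.42,-0.95,0,1,0,0,0,0.42,-0.95,0,1,0,0,0,0.2,-0.5,0,1,0,0,0,0,0,0,1,0,0,0,0,0,0,1])

```text
time: 20.35
position: [0.641, 0.1661, 0.1567]
ee_rot: [[0.995, -0.097, -0.0], [-0.097, -0.995, -0.001], [-0.0, 0.001, -1.0]]
contact_force: [-0.4, -0.1, -1.0]
width: 0.419
grip_force: 40.1
```

```bash
python3 go.py 640.8,169.3,25.5
```

```text
t 20.35 p [0.641  0.1661 0.1567] yaw -5.54 z [-5.e-04 -9.e-04 -1.e+00] F [-0.4 -0.1 -1. ] w 0.419 g 40.1
640.8,169.3,25.5 units [-0.02 -0.17  6.56]
```

Emit:
jog_arm(series=[0,0,0,0,-0.16,0.8,1,0,0,0,0,0,1,1,0,0,0,0,0,1,1,0,0,0,0,0,1,1,0,0,0,0,0,1,1,0,0,0,0,0,0.8,1,0,0,0,0,0,0.5,1,0,0,0,0,0,0.3,1,0,0,0,0,0,0,1,0,0,0,0,0,0,1])

```text
time: 21.6
position: [0.642, 0.1704, 0.0297]
ee_rot: [[0.995, -0.096, 0.001], [-0.096, -0.995, 0.0], [0.001, -0.0, -1.0]]
contact_force: [0.5, -0.5, -0.9]
width: 0.419
grip_force: 40.1
```

```bash
python3 go.py 640.8,169.3,25.2
```

```text
t 21.6 p [0.642  0.1704 0.0297] yaw -5.5 z [ 1.3e-03  4.0e-04 -1.0e+00] F [ 0.5 -0.5 -0.9] w 0.419 g 40.1
640.8,169.3,25.2 units [-0.06  0.06  0.22]
```

Emit:
jog_arm(series=[0,0,0,0,0,0.12,1,0,0,0,0,0,0.1,1,0,0,0,0,0,0,1,0,0,0,0,0,0,0.5,0,0,0,0,0,0,0.3,0,0,0,0,0,0,0,0,0,0,0,0,0,0,0,0,0,0,0,0,0,0,0,0,0,0,-0.5,0,0,0,0,0,0,-1,0,0,0,0,0,0,-1,0,0,0,0,0,0,-1,0])

```text
time: 23.1
position: [0.6421, 0.1704, 0.0969]
ee_rot: [[0.995, -0.096, 0.002], [-0.096, -0.995, 0.0], [0.002, -0.001, -1.0]]
contact_force: [0.1, 0.3, 0.9]
width: 0.998
grip_force: 0.0
```

Emit:
jog_arm(series=[0,0,0,0,0,-1,0,0,0,0,0,0,-1,0,0,0,0,0,0,-1,0,0,0,0,0,0,0,0])

```text
time: 23.6
position: [0.6428, 0.1707, 0.1569]
ee_rot: [[0.995, -0.096, 0.004], [-0.096, -0.995, 0.001], [0.004, -0.001, -1.0]]
contact_force: [-0.7, -0.0, -0.2]
width: 1.003
grip_force: 0.0
```

```bash
python3 go.py 566.8,-209.5,157; python3 - <<'E'
from rig import cams
import cv2
import numpy as np
a=cams.grab_frame("side")["image"]
cv2.imwrite("pics/c5.png",cv2.resize(a[90:400,220:440],(560,590*310//590*2-30)))
E
```

```text
t 23.6 p [0.6428 0.1707 0.1569] yaw -5.51 z [ 3.7e-03  9.0e-04 -1.0e+00] F [-0.7 -0.  -0.2] w 1.003 g 0.0
566.8,-209.5,157 units [-1.96 19.29 -0.04]
```

View pics/c5.png

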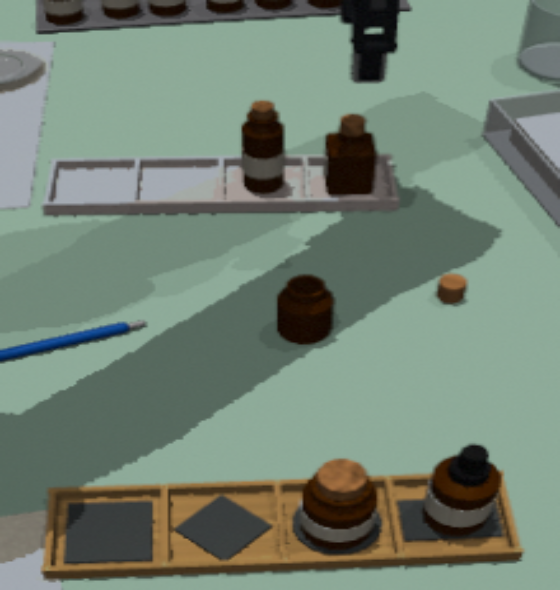

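The square bottle stands flat in the farthest compartment, base at (350,188) in the crop. The squat and dropper bottles and all the pads are undisturbed. Next is the squat.

Emit:
jog_arm(series=[0,0,0,-0.1,0.965,0,0,0,0,0,-0.1,0.965,0,0,0,0,0,-0.1,0.965,0,0,0,0,0,-0.1,0.965,0,0,0,0,0,-0.1,0.965,0,0,0,0,0,-0.1,0.965,0,0,0,0,0,-0.1,0.965,0,0,0,0,0,-0.1,0.965,0,0,0,0,0,-0.1,0.965,0,0,0,0,0,-0.1,0.965,0,0,0,0,0,-0.1,0.965,0,0,0,0,0,-0.1,0.965,0,0])

```text
time: 25.15
position: [0.5951, -0.0593, 0.1545]
ee_rot: [[0.995, -0.096, 0.0], [-0.096, -0.995, 0.0], [0.0, -0.0, -1.0]]
contact_force: [0.5, -0.4, 0.4]
width: 1.001
grip_force: 0.0
```

Emit:
jog_arm(series=[0,0,0,-0.1,0.965,0,0,0,0,0,-0.1,0.965,0,0,0,0,0,-0.1,0.965,0,0,0,0,0,-0.1,0.965,0,0,0,0,0,-0.1,0.965,0,0,0,0,0,-0.1,0.965,0,0,0,0,0,-0.1,0.965,0,0,0,0,0,-0.1,0.965,0,0,0,0,0,0,0,0,0,0,0,0,0,0,0,0])

```text
time: 26.4
position: [0.5648, -0.2094, 0.1545]
ee_rot: [[0.995, -0.095, 0.0], [-0.095, -0.995, 0.001], [0.0, -0.001, -1.0]]
contact_force: [0.2, 0.6, 0.1]
width: 0.998
grip_force: 0.0
```

```bash
python3 go.py 566.8,-209.5,22
```

```text
t 26.4 p [ 0.5648 -0.2094  0.1545] yaw -5.47 z [ 3.e-04  8.e-04 -1.e+00] F [0.2 0.6 0.1] w 0.998 g 0.0
566.8,-209.5,22 units [0.1  0.   6.63]
```

Emit:
jog_arm(series=[0,0,0,0.1,0,1,0,0,0,0,0,0,1,0,0,0,0,0,0,1,0,0,0,0,0,0,1,0,0,0,0,0,0,1,0,0,0,0,0,0,0.9,0,0,0,0,0,0,0.73,0,0,0,0,0,0,0,0,0,0,0,0,0,0,0.4,0,0,0,0,0,0,0.6,0,0,0,0,0,0,1,0,0,0,0,0,0,1])

```text
time: 27.9
position: [0.5675, -0.2107, 0.023]
ee_rot: [[0.995, -0.096, 0.002], [-0.096, -0.995, -0.001], [0.002, 0.001, -1.0]]
contact_force: [-0.4, 0.5, 6.2]
width: 0.473
grip_force: 40.6
```

Emit:
jog_arm(series=[0,0,0,0,0,0,1,0,0,0,0,0,0,1,0,0,0,0,0,0,1])

```text
time: 28.28
position: [0.5675, -0.2107, 0.023]
ee_rot: [[0.995, -0.096, 0.002], [-0.096, -0.995, -0.001], [0.002, 0.001, -1.0]]
contact_force: [-0.5, -0.1, 5.9]
width: 0.481
grip_force: 40.6
```

```bash
python3 go.py 566.8,-209.5,152 509.7,184.5,152
```

```text
t 28.27 p [ 0.5675 -0.2107  0.023 ] yaw -5.51 z [ 1.6e-03 -8.0e-04 -1.0e+00] F [-0.5 -0.1  5.9] w 0.481 g 40.6
566.8,-209.5,152 units [-0.03 -0.05 -6.45]
509.7,184.5,152 units [ -4.73 -19.34  -0.02]
```

Emit:
jog_arm(series=[0,0,0,0,0,-0.5,1,0,0,0,0,0,-1,1,0,0,0,0,0,-1,1,0,0,0,0,0,-1,1,0,0,0,0,0,-1,1,0,0,0,0,0,-1,1,0,0,0,-0.12,-0.5,-1,1,0,0,0,-0.235,-0.95,0,1,0,0,0,-0.235,-0.95,0,1,0,0,0,-0.235,-0.95,0,1,0,0,0,-0.235,-0.95,0,1,0,0,0,-0.235,-0.95,0,1])

```text
time: 29.78
position: [0.5505, -0.1017, 0.1516]
ee_rot: [[0.995, -0.095, -0.001], [-0.095, -0.995, 0.0], [-0.001, -0.0, -1.0]]
contact_force: [0.0, 0.1, -1.0]
width: 0.478
grip_force: 40.6
```

Emit:
jog_arm(series=[0,0,0,-0.235,-0.95,0,1,0,0,0,-0.235,-0.95,0,1,0,0,0,-0.235,-0.95,0,1,0,0,0,-0.235,-0.95,0,1,0,0,0,-0.235,-0.95,0,1,0,0,0,-0.235,-0.95,0,1,0,0,0,-0.235,-0.95,0,1,0,0,0,-0.235,-0.95,0,1,0,0,0,-0.235,-0.95,0,1,0,0,0,-0.235,-0.95,0,1,0,0,0,-0.235,-0.95,0,1,0,0,0,-0.235,-0.95,0,1])

```text
time: 31.28
position: [0.5163, 0.1302, 0.1519]
ee_rot: [[0.995, -0.096, 0.0], [-0.096, -0.995, 0.0], [0.0, -0.0, -1.0]]
contact_force: [-0.7, 1.2, -0.9]
width: 0.483
grip_force: 40.6
```

Emit:
jog_arm(series=[0,0,0,-0.235,-0.95,0,1,0,0,0,-0.235,-0.95,0,1,0,0,0,-0.15,-0.8,0,1,0,0,0,0,0,0,1,0,0,0,0,0,0,1])

```text
time: 31.9
position: [0.5096, 0.1832, 0.1517]
ee_rot: [[0.995, -0.096, -0.0], [-0.096, -0.995, -0.001], [-0.0, 0.001, -1.0]]
contact_force: [0.5, 0.4, -1.8]
width: 0.473
grip_force: 40.6
```

```bash
python3 go.py 509.7,184.5,21
```

```text
t 31.9 p [0.5096 0.1832 0.1517] yaw -5.53 z [-2.e-04 -8.e-04 -1.e+00] F [ 0.5  0.4 -1.8] w 0.473 g 40.6
509.7,184.5,21 units [ 0.   -0.07  6.54]
```

Emit:
jog_arm(series=[0,0,0,0,0,0.8,1,0,0,0,0,0,1,1,0,0,0,0,0,1,1,0,0,0,0,0,1,1,0,0,0,0,0,1,1,0,0,0,0,0,0.8,1,0,0,0,0,0,0.5,1,0,0,0,0,0,0.3,1,0,0,0,0,0,0,1,0,0,0,0,0,0,1])

```text
time: 33.15
position: [0.51, 0.1841, 0.0245]
ee_rot: [[0.995, -0.096, 0.001], [-0.096, -0.995, 0.0], [0.001, -0.0, -1.0]]
contact_force: [-0.0, 0.2, -1.1]
width: 0.479
grip_force: 40.6
```

```bash
python3 go.py 509.7,184.5,20.8
```

```text
t 33.15 p [0.51   0.1841 0.0245] yaw -5.5 z [ 1.1e-03  3.0e-04 -1.0e+00] F [-0.   0.2 -1.1] w 0.479 g 40.6
509.7,184.5,20.8 units [-0.02 -0.02  0.18]
```

Emit:
jog_arm(series=[0,0,0,0,0,0.1,1,0,0,0,0,0,0.08,1,0,0,0,0,0,0,1,0,0,0,0,0,0,0.5,0,0,0,0,0,0,0.3,0,0,0,0,0,0,0,0,0,0,0,0,0,0,0,0,0,0,0,0,0,0,0,0,0,0,-0.5,0,0,0,0,0,0,-1,0,0,0,0,0,0,-1,0,0,0,0,0,0,-1,0])

```text
time: 34.65
position: [0.5099, 0.1841, 0.0924]
ee_rot: [[0.995, -0.096, 0.001], [-0.096, -0.995, 0.0], [0.001, -0.0, -1.0]]
contact_force: [-0.2, -0.0, 0.2]
width: 0.996
grip_force: 0.0
```

Emit:
jog_arm(series=[0,0,0,0,0,-1,0,0,0,0,0,0,-1,0,0,0,0,0,0,-1,0,0,0,0,0,0,0,0])

```text
time: 35.15
position: [0.5108, 0.1844, 0.1523]
ee_rot: [[0.995, -0.096, 0.003], [-0.096, -0.995, 0.001], [0.003, -0.001, -1.0]]
contact_force: [-0.3, -0.1, -0.9]
width: 0.996
grip_force: 0.0
```

```bash
python3 go.py 635.5,-211,155; python3 - <<'E'
from rig import cams
import cv2
a=cams.grab_frame("side")["image"]
cv2.imwrite("pics/c6.png",cv2.resize(a[90:400,220:440],(420,590)))
E
```

```text
t 35.15 p [0.5108 0.1844 0.1523] yaw -5.51 z [ 3.4e-03  8.0e-04 -1.0e+00] F [-0.3 -0.1 -0.9] w 0.996 g 0.0
635.5,-211,155 units [ 8.11 19.08 -0.13]
```

View pics/c6.png

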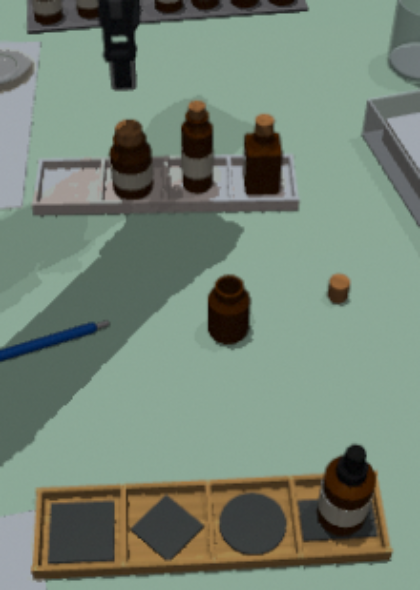

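The squat bottle stands flat in the second compartment, base at (132,192) in the crop. The dropper bottle is next.

Emit:
jog_arm(series=[0,0,0,0.405,0.955,0,0,0,0,0,0.405,0.955,0,0,0,0,0,0.405,0.955,0,0,0,0,0,0.405,0.955,0,0,0,0,0,0.405,0.955,0,0,0,0,0,0.405,0.955,0,0,0,0,0,0.405,0.955,0,0,0,0,0,0.405,0.955,0,0,0,0,0,0.405,0.955,0,0,0,0,0,0.405,0.955,0,0,0,0,0,0.405,0.955,0,0,0,0,0,0.405,0.955,0,0])

```text
time: 36.7
position: [0.5847, -0.0549, 0.1503]
ee_rot: [[0.995, -0.096, 0.0], [-0.096, -0.995, 0.0], [0.0, -0.0, -1.0]]
contact_force: [-0.2, -0.2, -1.1]
width: 1.001
grip_force: 0.0
```

Emit:
jog_arm(series=[0,0,0,0.405,0.955,0,0,0,0,0,0.405,0.955,0,0,0,0,0,0.405,0.955,0,0,0,0,0,0.405,0.955,0,0,0,0,0,0.405,0.955,0,0,0,0,0,0.405,0.955,0,0,0,0,0,0.405,0.955,0,0,0,0,0,0.405,0.955,0,0,0,0,0,0,0,0,0,0,0,0,0,0,0,0])

```text
time: 37.95
position: [0.634, -0.2108, 0.1502]
ee_rot: [[0.995, -0.095, -0.0], [-0.095, -0.995, 0.001], [-0.0, -0.001, -1.0]]
contact_force: [-0.4, 0.1, 0.0]
width: 0.999
grip_force: 0.0
```

```bash
python3 go.py 635.5,-211,37
```

```text
t 37.95 p [ 0.634  -0.2108  0.1502] yaw -5.46 z [-3.0e-04  1.1e-03 -1.0e+00] F [-0.4  0.1  0. ] w 0.999 g 0.0
635.5,-211,37 units [0.08 0.01 5.66]
```

Emit:
jog_arm(series=[0,0,0,0.08,0,1,0,0,0,0,0,0,1,0,0,0,0,0,0,1,0,0,0,0,0,0,1,0,0,0,0,0,0,0.9,0,0,0,0,0,0,0.75,0,0,0,0,0,0,0,0,0,0,0,0,0,0,0,0,0,0,0,0,0,0.4,0,0,0,0,0,0,0.6,0,0,0,0,0,0,1,0,0,0,0,0,0,1])

```text
time: 39.45
position: [0.6362, -0.2121, 0.0381]
ee_rot: [[0.995, -0.096, 0.001], [-0.096, -0.995, -0.0], [0.001, 0.0, -1.0]]
contact_force: [-0.6, 0.8, 4.7]
width: 0.435
grip_force: 40.1
```

Emit:
jog_arm(series=[0,0,0,0,0,0,1,0,0,0,0,0,0,1,0,0,0,0,0,0,1])

```text
time: 39.83
position: [0.6362, -0.2121, 0.038]
ee_rot: [[0.995, -0.096, 0.001], [-0.096, -0.995, -0.0], [0.001, 0.0, -1.0]]
contact_force: [-1.2, 0.8, 5.1]
width: 0.432
grip_force: 40.1
```

```bash
python3 go.py 635.5,-211,168 444.2,192.1,168
```

```text
t 39.83 p [ 0.6362 -0.2121  0.038 ] yaw -5.5 z [ 9.e-04 -3.e-04 -1.e+00] F [-1.2  0.8  5.1] w 0.432 g 40.1
635.5,-211,168 units [-0.03 -0.05 -6.5 ]
444.2,192.1,168 units [-11.45 -19.15  -0.02]
```

Emit:
jog_arm(series=[0,0,0,0,0,-0.5,1,0,0,0,0,0,-1,1,0,0,0,0,0,-1,1,0,0,0,0,0,-1,1,0,0,0,0,0,-1,1,0,0,0,0,0,-1,1,0,0,0,-0.3,-0.5,-1,1,0,0,0,-0.57,-0.95,0,1,0,0,0,-0.57,-0.95,0,1,0,0,0,-0.57,-0.95,0,1,0,0,0,-0.57,-0.95,0,1,0,0,0,-0.57,-0.95,0,1])

```text
time: 41.32
position: [0.5824, -0.1, 0.1675]
ee_rot: [[0.995, -0.096, 0.0], [-0.096, -0.995, 0.0], [0.0, -0.0, -1.0]]
contact_force: [0.3, -0.2, -0.7]
width: 0.432
grip_force: 40.2
```

Emit:
jog_arm(series=[0,0,0,-0.57,-0.95,0,1,0,0,0,-0.57,-0.95,0,1,0,0,0,-0.57,-0.95,0,1,0,0,0,-0.57,-0.95,0,1,0,0,0,-0.57,-0.95,0,1,0,0,0,-0.57,-0.95,0,1,0,0,0,-0.57,-0.95,0,1,0,0,0,-0.57,-0.95,0,1,0,0,0,-0.57,-0.95,0,1,0,0,0,-0.57,-0.95,0,1,0,0,0,-0.57,-0.95,0,1,0,0,0,-0.57,-0.95,0,1])

```text
time: 42.82
position: [0.468, 0.1398, 0.1674]
ee_rot: [[0.995, -0.096, 0.0], [-0.096, -0.995, -0.0], [0.0, -0.0, -1.0]]
contact_force: [-0.6, 1.3, -1.6]
width: 0.428
grip_force: 40.2
```

Emit:
jog_arm(series=[0,0,0,-0.57,-0.95,0,1,0,0,0,-0.57,-0.95,0,1,0,0,0,-0.32,-0.6,0,1,0,0,0,0,0,0,1,0,0,0,0,0,0,1])

```text
time: 43.45
position: [0.4448, 0.1904, 0.1672]
ee_rot: [[0.995, -0.097, 0.0], [-0.097, -0.995, -0.001], [0.0, 0.001, -1.0]]
contact_force: [0.4, -0.2, -1.9]
width: 0.429
grip_force: 40.2
```

```bash
python3 go.py 444.2,192.1,36
```

```text
t 43.45 p [0.4448 0.1904 0.1672] yaw -5.56 z [ 1.e-04 -6.e-04 -1.e+00] F [ 0.4 -0.2 -1.9] w 0.429 g 40.2
444.2,192.1,36 units [-0.04 -0.09  6.56]
```

Emit:
jog_arm(series=[0,0,0,0,-0.05,0.8,1,0,0,0,0,0,1,1,0,0,0,0,0,1,1,0,0,0,0,0,1,1,0,0,0,0,0,1,1,0,0,0,0,0,0.8,1,0,0,0,0,0,0.5,1,0,0,0,0,0,0.3,1,0,0,0,0,0,0,1,0,0,0,0,0,0,1])

```text
time: 44.7
position: [0.445, 0.1925, 0.0398]
ee_rot: [[0.995, -0.096, 0.001], [-0.096, -0.995, 0.0], [0.001, -0.0, -1.0]]
contact_force: [0.0, 0.7, -1.1]
width: 0.433
grip_force: 40.2
```

```bash
python3 go.py 444.2,192.1,35.8
```

```text
t 44.7 p [0.445  0.1925 0.0398] yaw -5.5 z [ 1.1e-03  4.0e-04 -1.0e+00] F [ 0.   0.7 -1.1] w 0.433 g 40.2
444.2,192.1,35.8 units [-0.04  0.02  0.2 ]
```

Release, rise, then back off towards −y so the top camera gets a clear view.

Emit:
jog_arm(series=[0,0,0,0,0,0.12,1,0,0,0,0,0,0.08,1,0,0,0,0,0,0,1,0,0,0,0,0,0,0.5,0,0,0,0,0,0,0.3,0,0,0,0,0,0,0,0,0,0,0,0,0,0,0,0,0,0,0,0,0,0,0,0,0,0,-0.5,0,0,0,0,0,0,-1,0,0,0,0,0,0,-1,0,0,0,0,0,0,-1,0])

```text
time: 46.2
position: [0.4446, 0.1923, 0.1066]
ee_rot: [[0.995, -0.096, 0.0], [-0.096, -0.995, 0.0], [0.0, -0.0, -1.0]]
contact_force: [0.4, 0.3, 0.8]
width: 0.999
grip_force: 0.0
```

Emit:
jog_arm(series=[0,0,0,0,0,-1,0,0,0,0,0,0,-1,0,0,0,0,0,0,-1,0,0,0,0,0,1,0,0,0,0,0,0,1,0,0,0,0,0,0,1,0,0,0,0,0,0,1,0,0,0,0,0,0,1,0,0,0,0,0,0,1,0,0,0,0,0,0,1,0,0,0,0,0,0,1,0,0,0,0,0,0,1,0,0])

```text
time: 47.7
position: [0.4273, 0.0125, 0.166]
ee_rot: [[0.995, -0.096, 0.001], [-0.096, -0.995, -0.0], [0.001, 0.0, -1.0]]
contact_force: [-0.0, 0.3, 0.1]
width: 1.0
grip_force: 0.0
```

Emit:
jog_arm(series=[0,0,0,0,1,0,0,0,0,0,0,1,0,0,0,0,0,0,1,0,0,0,0,0,0,1,0,0,0,0,0,0,1,0,0,0,0,0,0,1,0,0,0,0,0,0,1,0,0,0,0,0,0,1,0,0,0,0,0,0,0,0,0])

```text
time: 48.82
position: [0.4118, -0.1474, 0.1658]
ee_rot: [[0.995, -0.099, 0.001], [-0.099, -0.995, -0.0], [0.001, 0.0, -1.0]]
contact_force: [0.2, 0.5, 0.7]
width: 1.004
grip_force: 0.0
```

```bash
python3 go.py; python3 - <<'E'
from rig import cams
import cv2,numpy as np,pickle
a=cams.grab_frame("side");b=cams.grab_frame("top");pickle.dump((a,b),open("end.pkl","wb"))
cv2.imwrite("pics/c7.png",np.hstack([cv2.resize(a["image"][120:220,220:400],(540,300)),cv2.resize(b["image"][190:380,145:225],(253,600))[:300*2:2]]) if 0 else np.hstack([np.vstack([cv2.resize(a["image"][120:220,220:400],(540,300)),np.zeros((300,540,3),np.uint8)]),cv2.resize(b["image"][190:380,145:225],(253,600))]))
E
```

```text
t 48.83 p [ 0.4118 -0.1474  0.1658] yaw -5.66 z [ 5.e-04 -5.e-04 -1.e+00] F [0.2 0.5 0.7] w 1.004 g 0.0
```

View pics/c7.png

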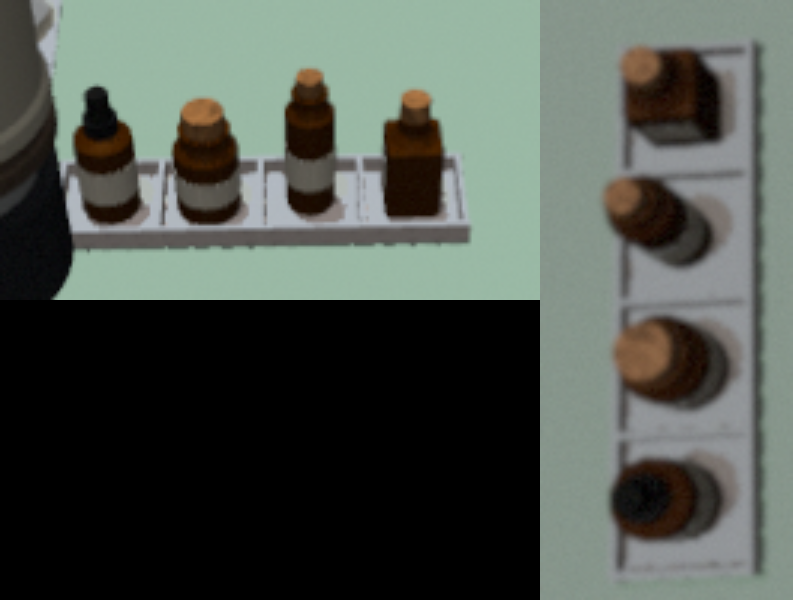

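Both views show all four bottles upright and inside their compartments. From the robot end: dropper (108,215), squat (207,215), slim (310,208), square (413,212) in the side crop. The gripper is clear, so I'm handing in.

```bash
python3 -c "
from rig import bot
print(bot.hand_in())"
```

```text
the job is handed in; nothing more can be done
None
```

All four bottles now stand upright in the white rack in reverse order (dropper, squat, slim, square from the robot outwards); I handed the job in at about 49 s, and no verdict was returned.

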